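# Close up the potter's tool case

### The arm

A 6-joint arm with a two-finger parallel gripper is mounted at the origin on the work surface. World frame = base frame: x ahead of the robot, y to its left, z up, the work surface at z = 0. Lengths are in m, angles in rad, forces in N, time in s.
With the tool pointing down it reaches from about 0.325 to 0.875 m from the base axis. Payload 4.4 kg.
Tool frame: the origin (TCP) lies midway between the tips of the shut fingers; the grasp point (between the pads) lies 19 mm behind it (arm.grip_depth is the distance from the TCP to the grasp point, in m); z points along the fingers, y is the direction in which the jaws open and shut (so a half turn about z gives the same grasp; the last joint's range is limited). The gripper opens to 85 mm and grips with 20 to 120 N. Pads are 22 mm wide; open, the fingers measure 114 mm over their backs; the gripper's body (76 mm by 85 mm) begins 54 mm behind the grasp point. The pads swing forward as they close: fully open they stand 13 mm farther back than shut.
Start: joints at [-1.446, 0.207, 1.542, -0, 1.393, -0.15], TCP at [0.156, -0.553, 0.231] pointing down, gripper open.
Joint ranges: [-2.73, 2.73], [-0.86, 2.22], [0.23, 2.46], [-1.11, 4.25], [0.08, 2.63], [-2.82, 2.82]. Speed limits (rad/s): [2.79, 2.79, 3.14, 3.14, 3.14, 3.14].

### API

Orientations are given as a 3x3 rotation matrix whose columns are the frame's x, y, z axes.
In Python, from cell import arm gives the robot as it stands.
- The arm moves only by the shell command python3 -m jog 'ROWS'. ROWS is a JSON object of lists of equal length, an entry for each row: "grip": the opening, from 0 (shut) to 1 (fully open); "slide": the shift along the tool's x, y, z in m, a list of three; "spin": the turn about the tool's z in degrees. A call has 1 to 12 rows; each row is the pose to reach, as a shift and turn from the pose commanded when the call began, along the tool's axes at that moment; what a row does not reach only later rows make up. A row lasts 1/8 s, in which the tool goes at most 62.5 mm and 10.7 degrees, less where a joint would pass 70% of its speed; a pose out of reach is approached as far as the arm can. A call with a gripper value outside its range is refused whole. The fingers move at their own pace and stop on an object; the grip force is fixed at half the most. Time passes only in rows, so rows that repeat a pose let the fingers close. It gives the time, the measured TCP pose, the force and the opening at its end, in the units of the state.
- arm.get_state(): the state, without advancing time (a new reading comes with each control period).
- arm.snapshot(name): name is "scene" or "side" or "wrist"; returns a dict with "frame" (400x640x3 uint8, blue, green, red), "intrinsics" (3x3 intrinsics, pixels), "T" (4x4, takes a point from camera to world coordinates). Camera axes: x right, y up, looking along -z (the intrinsics and any distortion apply to the point x, -y, -z); pixel columns grow to the right and rows downward; lengths in m; the calibration is good to about 2 mm. The wrist camera is an equidistant fisheye: a pixel r from the principal point sees the ray r / f radians off the axis. A picture is of the moment at which its call begins. There is no depth.
- arm.close_job(): hands the job in, once; it reports no verdict.
Trained networks look in the newest picture that a camera, given by its name, has taken for a name from the list of things; names that differ only in an ending like _2 or _b are one class to them, and where a whole thing is asked for, a point or a joint stands for the part that bears it (a point fixed in the world has none). Each returns a list of dicts, best first, with "confidence" (0 to 1); they miss things now and then, are a little off and sometimes report something else, mostly with a low value. They report only what shows in the picture. A call takes as long as a camera call.
- arm.look_for(camera, name): "centre" ([x, y, z] in m, in the coordinates of the camera as it stood for that picture, good to about 4 mm: the middle of the surface that is visible of it).
- arm.trace(camera, name): "mask" (400x640 bool, what is visible of it).
The state is a dict: "t": time; "joint_positions": joint angles; "joint_velocities": joint speeds; "tau": joint torques, N m; "eef_pos": TCP position; "ee_rot": TCP orientation; "wrist_force": force on the tool from outside, world axes, zero at the start; "ft_torque": the same for the moment, N m; "opening": finger opening in m.
Only numpy, scipy, OpenCV 4.12 (cv2) and the standard library are available. Lean on these libraries where they do the work, as an engineer would, in place of code of your own. Each camera call takes 0.05 s, during which the arm holds its last target. There are 200 camera calls.

### The job

Close up the plywood trimming-tool case: first push its upright inner flap down flat inside the case, and only then swing the hinged lid over it and press it fully shut. Push from outside with the fingertips or the backs of the fingers, without slamming; pinch and lift nothing, and leave the case's contents and the things around it where they are.

Things in the scene. Friction and masses are not known exactly. Their poses are not given: they have to be found in the camera images.
- case: Open plywood tool case, fixed to the table, 240 (its x) x 180 (its y) x 60 mm high, walls 6 mm. Origin: centre of its underside, on the table; z up. Lid hinge along its +y rim, flap hinge along the inside of its -y wall. The upright flap is in the lid's way. It stands at varied places and is turned up to 0.45 rad either way.
- flap (a joint): Angle of the inner flap, rad: 0 = flat in the case (stop; reaches from its hinge towards case +y, top face 51 mm above the table), 1.57 = upright; starts 1.45 to 1.7; stop at 1.8. Panel 150 mm along case x, 130 mm from hinge to free edge, 6 mm thick, hinge in its mid-plane, low strip on each face. Stiff hinge: stays where left, must be pushed all the way down, 1 to 2 N at the edge.
- flap_hinge (a point): Middle of the flap's hinge line, fixed on the case at (0, -80, 48) mm in the case's frame. The line runs along the case's x.
- flap_edge (a point): Middle of the flap's free edge, 130 mm from the hinge line; moves with the flap. Its z axis is the normal of the flap: up when flat, towards the case's -y (away from the lid) when upright.
- lid (a joint): Angle of the lid, rad: 0 = shut (level on the rim, stop), 1.57 = upright; starts 1.7 to 1.95, leaning out over the case's +y side; stop at 2.05. Plywood panel 240 mm along case x, 180 mm from hinge to free edge, 10 mm thick, hinge in the plane of its underside. Stiff hinge: stays where left, does not fall, must be pushed all the way shut, 1 to 6 N at the edge.
- lid_hinge (a point): Middle of the lid's hinge line, fixed on the case at (0, 90, 60) mm in the case's frame. The line runs along the case's x.
- lid_edge (a point): Middle of the lid's free edge, 180 mm from the hinge line, mid-thickness; moves with the lid. Its z axis is the outward normal of the lid's outer face: up when shut, towards the case's +y when upright.
- wood_stick: Modelling stick, 140 mm long, 10 mm thick, lying inside the case beneath the flap's place. Leave alone. Origin: underside, middle.
- rib: Dark wooden rib (scraper), 90 x 45 x 7 mm, lying inside the case. Leave alone. Origin: centre of its underside.
- knife: Trimming knife, 170 mm long, 10 mm thick, lying on the table alongside the case's flap (-y) side. Leave alone. Origin: underside, middle.
- loop_tool: Loop tool, 160 mm long, 12 mm thick, lying on the table alongside the case's lid (+y) side. Leave alone. Origin: underside, near the middle.
- small_bowl: Small clay bowl, 84 mm across, 45 mm high, beside the flap (-y) side of the case. Leave alone. Origin: centre of its underside.
- test_cup: Small fired cup, 60 mm across, 60 mm high, beside the lid (+y) side of the case. Leave alone. Origin: centre of its underside.
- glaze_jar: Closed glass jar, 64 mm across, 75 mm high, beyond the case. Leave alone. Origin: centre of its underside.
- weight: Steel weight, 56 mm across, 40 mm high, beyond the case. Leave alone. Origin: centre of its underside.

How it is judged:
By the outcome, as a careful person would: the job done as asked, in the order asked, and still so for the second after the job is handed in, with the robot touching nothing.
It also fails if it takes over 54 s, if anything falls off the work surface, if the arm or the gripper's body presses on something with over 40 N, if the wrist force passes 120 N, or if a joint passes its speed limit or range.

## Working session

There is one attempt and no reset: what is moved stays moved. The work goes in short steps, Python scripts to look and compute and a shell command to move; the robot and the scene stay as the last step left them, time stands still between calls to the robot, and variables do not carry over. Pictures are saved under pics/ and viewed, about 8 in all and at most 12, crops included, and the job is handed in when it is done.

```bash
ls; mkdir -p pics
cat > h.py <<'E'
import numpy as np, cv2
from cell import arm
def w(T,p): return (T@np.r_[p,1])[:3]
E
python3 - <<'E'
from h import *
s=arm.get_state(); print(s['t'],s['eef_pos'],s['ee_rot'])
ims=[]
for c in ['scene','side']:
    d=arm.snapshot(c); ims.append(d['frame']); np.savez(f'{c}.npz',K=d['intrinsics'],T=d['T'])
    print(c,d['intrinsics'].tolist(),d['T'].round(3).tolist())
    cv2.imwrite(f'pics/{c}0.png',d['frame'])
    for n in ['case','flap','flap_edge','lid','lid_edge','flap_hinge','lid_hinge','small_bowl','test_cup','glaze_jar','weight','knife','loop_tool']:
        try: print(n,[(round(r['confidence'],2),w(d['T'],r['centre']).round(3)) for r in arm.look_for(c,n)[:2]])
        except Exception as e: print(n,e)
E
```

```text
pics
0.0 [ 0.15590696 -0.55267481  0.23011099] [[ 9.62484042e-01  2.71338152e-01 -2.76698010e-04]
 [ 2.71338068e-01 -9.62481426e-01  2.27115595e-03]
 [ 3.49934565e-04 -2.26103006e-03 -9.99997383e-01]]
scene [[422.1505193069427, 0.0, 320.825774934632], [0.0, 422.1505193069427, 202.1186526249613], [0.0, 0.0, 1.0]] [[0.113, -0.824, 0.555, 1.046], [0.994, 0.092, -0.065, -0.06], [0.002, 0.558, 0.83, 0.741], [0.0, 0.0, 0.0, 1.0]]
case [(0.97, array([0.532, 0.038, 0.058])), (0.54, array([ 0.558, -0.102,  0.139]))]
flap [(0.67, array([ 0.55, -0.1 ,  0.14]))]
flap_edge [(0.69, array([ 0.559, -0.098,  0.14 ]))]
lid [(0.61, array([0.524, 0.083, 0.174])), (0.29, array([0.527, 0.041, 0.06 ]))]
lid_edge [(0.68, array([0.522, 0.079, 0.168])), (0.25, array([0.529, 0.036, 0.062]))]
flap_hinge [(0.64, array([0.527, 0.041, 0.063]))]
lid_hinge [(0.97, array([0.53 , 0.034, 0.059]))]
small_bowl [(0.73, array([ 0.487, -0.26 ,  0.025]))]
test_cup [(0.73, array([0.485, 0.191, 0.037]))]
glaze_jar [(0.67, array([0.691, 0.053, 0.069])), (0.45, array([0.519, 0.079, 0.169]))]
weight [(0.69, array([ 0.705, -0.052,
[... 201 characters left out ...]
25, -0.515, -0.001], [-0.81, -0.444, 0.383, 0.447], [0.01, 0.642, 0.766, 0.945], [0.0, 0.0, 0.0, 1.0]]
case [(0.9, array([ 0.498, -0.037,  0.08 ]))]
flap [(0.65, array([ 0.527, -0.095,  0.12 ]))]
flap_edge [(0.71, array([ 0.53 , -0.098,  0.123]))]
lid [(0.56, array([0.49 , 0.09 , 0.169]))]
lid_edge [(0.74, array([0.486, 0.082, 0.167]))]
flap_hinge [(0.86, array([ 0.506, -0.032,  0.081]))]
lid_hinge [(0.83, array([ 0.5  , -0.029,  0.078]))]
small_bowl [(0.98, array([ 0.511, -0.27 ,  0.031]))]
test_cup [(0.93, array([0.478, 0.191, 0.04 ]))]
glaze_jar [(0.81, array([0.668, 0.086, 0.049]))]
weight [(0.84, array([ 0.687, -0.042,  0.041]))]
knife []
loop_tool [(0.91, array([0.482, 0.118, 0.011]))]
```

View pics/scene0.png

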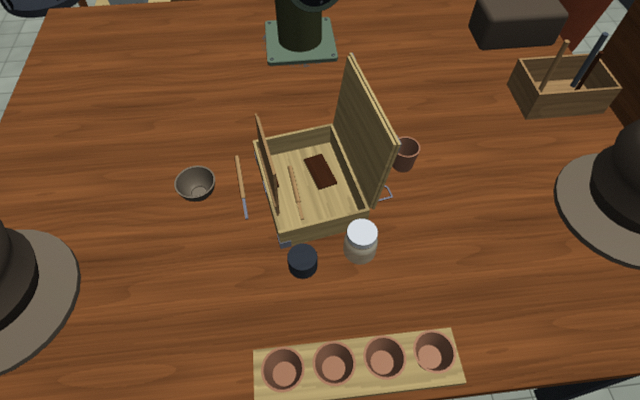

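View pics/side0.png

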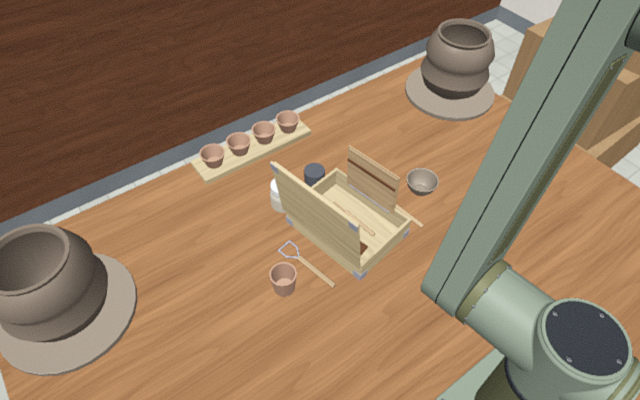

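The scene view shows the case around (310,180), with the flap at (267,165), the lid at (370,130), the bowl at (195,183), the cup at (405,153) and the jar and weight just beyond the case. In the side view the lid is at (315,210) and the flap at (373,175). I'll enlarge both for corner fitting.

Run:
```python
import cv2
a=cv2.imread('pics/scene0.png')[45:255,230:420]; cv2.imwrite('pics/sc.png',cv2.resize(a[:150],None,fx=4,fy=4,interpolation=2) if 0 else cv2.resize(a,None,fx=2.85,fy=2.85,interpolation=2))
a=cv2.imread('pics/side0.png')[135:285,255:435]; cv2.imwrite('pics/si.png',cv2.resize(a,None,fx=4,fy=4,interpolation=2))
```

```text
(no output)
```

View pics/sc.png

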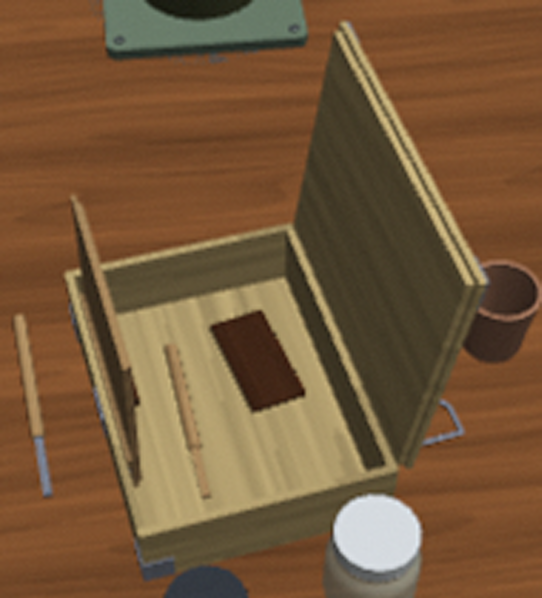

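View pics/si.png

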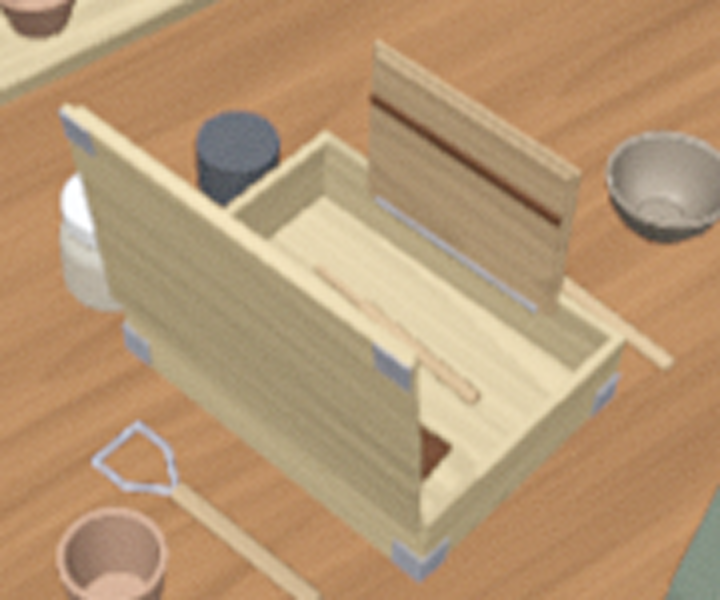

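```bash
cat > fit.py <<'E'
from h import *
from scipy.optimize import least_squares
def flap(u,r,n,a): return [u,-.08+r*np.cos(a)-n*np.sin(a),.048+r*np.sin(a)+n*np.cos(a)]
def lid(u,r,n,a): return [u,.09-r*np.cos(a)+n*np.sin(a),.06+r*np.sin(a)+n*np.cos(a)]
def c2w(P,p):
    c,s=np.cos(p[2]),np.sin(p[2]); return np.array([[c,-s,0],[s,c,0],[0,0,1]])@np.array(P)+[p[0],p[1],0]
C={c:np.load(c+'.npz') for c in ['scene','side']}
def proj(c,X):
    T,K=C[c]['T'],C[c]['K']; q=T[:3,:3].T@(X-T[:3,3]); q=K@np.array([q[0],-q[1],-q[2]]); return q[:2]/q[2]
E
cat > fit1.py <<'E'
from fit import *
S=lambda x,y:('scene',x/2.85+230,y/2.85+45); D=lambda x,y:('side',x/4+255,y/4+135)
R=lambda u,v:(lambda p:[u,v,.06]); L=lambda u,n:(lambda p:lid(u,.18,n,p[4])); F=lambda u,n:(lambda p:flap(u,.13,n,p[3]))
obs=[(S(66,273),R(-.12,-.09)),(S(137,536),R(.12,-.09)),(S(397,470),R(.12,.09)),
(S(337,33),L(-.12,0)),(S(468,283),L(.12,0)),(S(485,281),L(.12,.01)),(S(72,197),F(-.075,0)),(S(130,370),F(.075,0)),
(D(325,132),R(.12,-.09)),(D(622,342),R(-.12,-.09)),(D(63,108),L(.12,.01)),(D(413,372),L(-.12,.01)),(D(376,42),F(.075,-.0)),(D(578,177),F(-.075,0))]
f=lambda p:np.concatenate([proj(o[0],c2w(g(p),p))-o[1:] for o,g in obs])
r=least_squares(f,[.52,0,0,1.57,1.8],loss='soft_l1')
print(r.x.round(4)); print(f(r.x).reshape(-1,2).round(1).tolist())
E
python3 fit1.py
```

```text
[ 0.5174 -0.0243  0.1768  1.541   1.7006]
[[-0.3, -0.6], [0.7, 0.1], [0.8, -0.0], [-1.5, -3.8], [0.9, 0.7], [0.7, 0.6], [1.4, -1.1], [-0.7, -1.0], [0.6, -0.5], [1.4, -1.1], [-0.1, -0.3], [-0.4, -1.3], [-0.0, -0.1], [0.6, -0.4]]
```

```bash
cat >> fit.py <<'E'
P=np.array([.5174,-.0243,.1768])
def tocase(X):
    c,s=np.cos(P[2]),np.sin(P[2]); d=X-np.r_[P[:2],0]; return np.array([c*d[0]+s*d[1],-s*d[0]+c*d[1],d[2]])
def where():
    s=arm.get_state(); R=s['ee_rot']; print('t',round(s['t'],2),'case',(1e3*tocase(s['eef_pos'])).round(1),'yaw err deg',np.degrees(np.arctan2(R[1,0],R[0,0])-P[2]).round(2),'F',s['wrist_force'].round(1),'q',s['joint_positions'].round(2)); return s
E
python3 - <<'E'
from fit import *
s=where(); X=c2w([0,-.14,.2],P); print(X, s['ee_rot'].T@(X-s['eef_pos']))
print('flap arc (case y,z of TCP), r=118')
for a in np.arange(1.5,-.01,-.1):
    f=flap(0,.118,.003,a); print(round(a,2),round(1e3*f[1]-14.5),round(1e3*f[2]))
print('lid r=150')
for a in np.arange(1.7,-.01,-.1):
    f=lid(0,.150,.01,a); print(round(a,2),round(1e3*f[1]+14.5),round(1e3*f[2]))
E
```

```text
t 1.4 case [-448.8 -457.3  231.3] yaw err deg 5.62 F [0.7 0.2 0. ] q [-1.45  0.21  1.54  0.    1.39 -0.15]
[ 0.54202325 -0.16211762  0.2       ] [ 0.477708   -0.27185248  0.0312784 ]
flap arc (case y,z of TCP), r=118
1.5 -89 166
1.4 -77 165
1.3 -66 163
1.2 -55 159
1.1 -44 155
1.0 -33 149
0.9 -24 142
0.8 -14 135
0.7 -6 126
0.6 1 117
0.5 8 107
0.4 13 97
0.3 17 86
0.2 21 74
0.1 23 63
-0.0 24 51
lid r=150
1.7 134 207
1.6 119 210
1.5 104 210
1.4 89 210
1.3 74 207
1.2 59 203
1.1 45 198
1.0 32 192
0.9 19 184
0.8 7 175
0.7 -4 164
0.6 -14 153
0.5 -22 141
0.4 -30 128
0.3 -36 114
0.2 -41 100
0.1 -44 85
-0.0 -46 70
```

```bash
python3 -m jog '{"grip":[0,0,0,0,0,0,0,0,0,0,0,0],"slide":[[0.047,-0.027,0],[0.094,-0.054,0],[0.141,-0.081,0],[0.188,-0.108,0],[0.235,-0.135,0],[0.282,-0.162,0.005],[0.329,-0.189,0.01],[0.376,-0.216,0.015],[0.423,-0.243,0.02],[0.470,-0.270,0.031],[0.478,-0.272,0.031],[0.478,-0.272,0.031]],"spin":[1,2,3,4,5,5.6,5.6,5.6,5.6,5.6,5.6,5.6]}'; python3 -c "
from fit import *; where()"
```

```text
t: 2.9
eef_pos: [0.5424, -0.1619, 0.2002]
ee_rot: [[0.984, 0.177, -0.0], [0.177, -0.984, -0.0], [-0.001, 0.0, -1.0]]
wrist_force: [0.1, -0.2, 0.0]
opening: 0.0
t 2.9 case [   0.4 -139.8  200.2] yaw err deg 0.09 F [ 0.1 -0.2  0. ] q [-0.44  0.21  1.6  -0.    1.33  0.95]
```

```bash
python3 -m jog '{"grip":[0,0,0,0,0,0,0,0,0,0,0,0],"slide":[[0,0,0.018],[0,0,0.035],[0,-0.015,0.036],[0,-0.030,0.036],[0,-0.040,0.036],[0,-0.050,0.036],[0,-0.058,0.036],[0,-0.066,0.037],[0,-0.074,0.038],[0,-0.082,0.040],[0,-0.090,0.043],[0,-0.098,0.046]],"spin":[0,0,0,0,0,0,0,0,0,0,0,0]}'
python3 - <<'E'
from fit import *; where()
d=arm.snapshot('scene'); cv2.imwrite('pics/s1.png',cv2.resize(d['frame'][40:260,170:430],None,fx=2.5,fy=2.5))
E
```

```text
t: 4.4
eef_pos: [0.525, -0.065, 0.1541]
ee_rot: [[0.984, 0.176, 0.0], [0.176, -0.984, -0.0], [0.0, 0.0, -1.0]]
wrist_force: [0.2, -0.5, 0.5]
opening: -0.0002
t 4.4 case [  0.3 -41.4 154.1] yaw err deg 0.01 F [ 0.2 -0.5  0.5] q [-0.29  0.19  1.73 -0.    1.22  1.11]
```

View pics/s1.png

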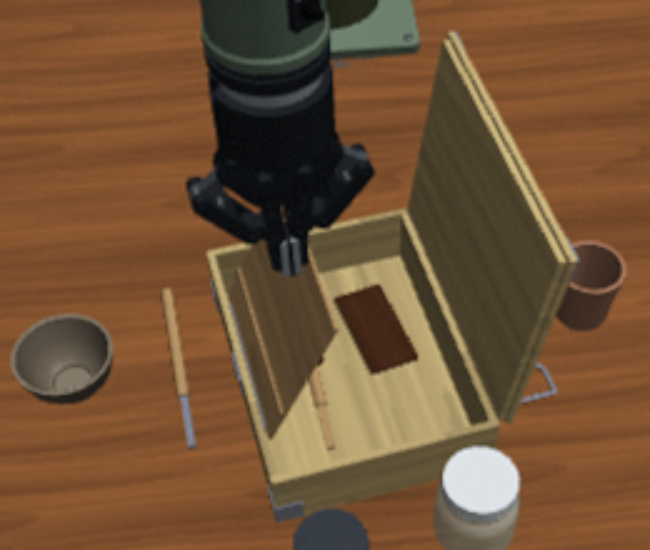

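The outer face has its strip near the hinge and the fingertips are bearing on the face; the flap at (285,330) is tilting as planned with nothing else disturbed. I'll continue the arc.

```bash
python3 -m jog '{"grip":[0,0,0,0,0,0,0,0,0,0,0,0],"slide":[[0,-0.006,0.004],[0,-0.015,0.010],[0,-0.024,0.017],[0,-0.032,0.025],[0,-0.039,0.034],[0,-0.046,0.044],[0,-0.052,0.054],[0,-0.057,0.065],[0,-0.061,0.076],[0,-0.064,0.087],[0,-0.066,0.096],[0,-0.066,0.101]],"spin":[0,0,0,0,0,0,0,0,0,0,0,0]}'; python3 -m jog '{"grip":[0,0,0,0],"slide":[[0,0,0.002],[0,0,0.003],[0,0,0.004],[0,0,0.004]],"spin":[0,0,0,0]}';  python3 - <<'E'
from fit import *; where()
E
```

```text
t: 5.95
eef_pos: [0.5129, -0.0002, 0.0525]
ee_rot: [[0.984, 0.176, -0.001], [0.176, -0.984, 0.001], [-0.001, -0.001, -1.0]]
wrist_force: [0.1, 0.8, 1.1]
opening: 0.0
t: 6.45
eef_pos: [0.5131, -0.0003, 0.0508]
ee_rot: [[0.984, 0.176, -0.001], [0.176, -0.984, 0.0], [-0.001, -0.001, -1.0]]
wrist_force: [-5.4, 1.8, 10.8]
opening: 0.0003
t 6.45 case [-0.  24.4 50.8] yaw err deg 0.02 F [-5.4  1.8 10.8] q [-0.17  0.31  1.84  0.    1.    1.22]
```

```bash
python3 -m jog '{"grip":[0,0,0,0,0,0,0,0,0,0,0,0],"slide":[[0,0,-0.02],[0,0,-0.06],[0,0,-0.11],[0,0,-0.16],[0,0,-0.21],[0,0,-0.25],[0,-0.03,-0.25],[0,-0.07,-0.25],[0,-0.11,-0.25],[0,-0.145,-0.25],[0,-0.151,-0.25],[0,-0.151,-0.25]],"spin":[0,0,0,0,0,0,0,0,0,0,0,0]}'
python3 - <<'E'
from fit import *; where()
for c in ['scene','side']:
    d=arm.snapshot(c); cv2.imwrite(f'pics/{c}2.png',d['frame'])
a=cv2.imread('pics/scene2.png')[40:260,190:430];b=cv2.imread('pics/side2.png')[110:330,220:460]
cv2.imwrite('pics/two2.png',cv2.resize(np.hstack([a,b]),None,fx=1.65,fy=1.65,interpolation=2))
E
```

```text
t: 7.95
eef_pos: [0.4868, 0.1479, 0.2993]
ee_rot: [[0.984, 0.177, 0.0], [0.177, -0.984, -0.001], [0.0, 0.001, -1.0]]
wrist_force: [-0.2, -0.0, 0.5]
opening: 0.0
t 7.95 case [2.000e-01 1.749e+02 2.993e+02] yaw err deg 0.05 F [-0.2 -0.   0.5] q [ 0.13  0.02  1.61 -0.    1.51  1.52]
```

View pics/two2.png

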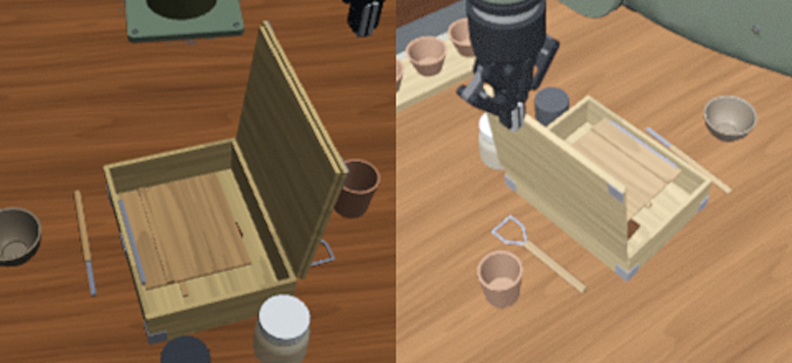

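The flap lies flat in the case (left view, around (190,230)), and all the other things are where they were. The fingers are above the lid's outer side. Next I'll push the lid.

```bash
python3 -m jog '{"grip":[0,0,0,0,0,0,0,0,0,0,0,0],"slide":[[0,0,0.04],[0,0,0.08],[0,0.005,0.091],[0,0.016,0.091],[0,0.026,0.091],[0,0.036,0.090],[0,0.046,0.090],[0,0.056,0.090],[0,0.066,0.090],[0,0.076,0.090],[0,0.086,0.091],[0,0.096,0.093]],"spin":[0,0,0,0,0,0,0,0,0,0,0,0]}'; python3 -c "
from fit import *; where()"
```

```text
t: 9.55
eef_pos: [0.5038, 0.0529, 0.2062]
ee_rot: [[0.984, 0.176, -0.0], [0.176, -0.984, -0.0], [-0.0, 0.0, -1.0]]
wrist_force: [-0.0, 2.3, 2.1]
opening: -0.0002
t 9.55 case [1.000e-01 7.840e+01 2.062e+02] yaw err deg 0.02 F [-0.   2.3  2.1] q [-0.07  0.08  1.74 -0.    1.32  1.33]
```

```bash
python3 -m jog '{"grip":[0,0,0,0,0,0,0,0,0,0,0,0],"slide":[[0,0.011,0.002],[0,0.022,0.006],[0,0.033,0.010],[0,0.043,0.015],[0,0.053,0.020],[0,0.063,0.027],[0,0.072,0.034],[0,0.081,0.043],[0,0.089,0.052],[0,0.096,0.061],[0,0.102,0.071],[0,0.107,0.080]],"spin":[0,0,0,0,0,0,0,0,0,0,0,0]}'; python3 -m jog '{"grip":[0,0,0,0,0,0,0,0,0,0],"slide":[[0,0.005,0.010],[0,0.009,0.020],[0,0.012,0.030],[0,0.015,0.039],[0,0.017,0.047],[0,0.017,0.052],[0,0.017,0.055],[0,0.017,0.057],[0,0.017,0.058],[0,0.017,0.058]],"spin":[0,0,0,0,0,0,0,0,0,0]}'; python3 -c "
from fit import *; where()"
```

```text
t: 11.05
eef_pos: [0.5224, -0.0521, 0.1254]
ee_rot: [[0.984, 0.176, -0.0], [0.176, -0.984, -0.0], [-0.0, 0.0, -1.0]]
wrist_force: [-0.0, -0.3, 1.8]
opening: -0.0005
t: 12.3
eef_pos: [0.5256, -0.0686, 0.07]
ee_rot: [[0.984, 0.177, -0.0], [0.177, -0.984, -0.0], [-0.0, 0.0, -1.0]]
wrist_force: [-3.9, 0.0, 10.2]
opening: -0.0
t 12.3 case [  0.3 -45.   70. ] yaw err deg 0.04 F [-3.9  0.  10.2] q [-0.29  0.31  1.79 -0.    1.05  1.1 ]
```

```bash
python3 -m jog '{"grip":[0,0,0],"slide":[[0,0,0.001],[0,0,0.002],[0,0,0.002]],"spin":[0,0,0]}'; python3 -m jog '{"grip":[0,0,0,0,0,0,0,0,0],"slide":[[0,0,-0.01],[0,0,-0.04],[0,0,-0.08],[0,0,-0.12],[0,0.04,-0.16],[0,0.09,-0.18],[0,0.14,-0.18],[0,0.15,-0.18],[0,0.15,-0.18]],"spin":[0,0,0,0,0,0,0,0,0]}'
python3 - <<'E'
from fit import *; where()
for c in ['scene','side']:
    d=arm.snapshot(c); cv2.imwrite(f'pics/{c}3.png',d['frame'])
    for n in ['lid','small_bowl','test_cup','glaze_jar','weight','loop_tool','knife']: print(c,n,[(round(r['confidence'],2),w(d['T'],r['centre']).round(3)) for r in arm.look_for(c,n)[:1]])
a=cv2.imread('pics/scene3.png')[40:260,170:410];b=cv2.imread('pics/side3.png')[110:330,220:460]
cv2.imwrite('pics/two3.png',cv2.resize(np.hstack([a,b]),None,fx=1.65,fy=1.65,interpolation=2))
E
```

```text
t: 12.68
eef_pos: [0.5257, -0.0686, 0.0698]
ee_rot: [[0.984, 0.177, -0.001], [0.177, -0.984, -0.001], [-0.001, 0.0, -1.0]]
wrist_force: [-8.8, 0.8, 22.1]
opening: 0.0001
t: 13.8
eef_pos: [0.5516, -0.2161, 0.2456]
ee_rot: [[0.985, 0.175, -0.001], [0.175, -0.985, 0.001], [-0.001, -0.001, -1.0]]
wrist_force: [1.2, 0.5, 0.2]
opening: -0.0002
t 13.8 case [  -0.  -194.8  245.6] yaw err deg -0.05 F [1.2 0.5 0.2] q [-0.52  0.23  1.48  0.    1.43  0.88]
scene lid [(0.58, array([ 0.532, -0.028,  0.071]))]
scene small_bowl [(0.93, array([ 0.487, -0.259,  0.028]))]
scene test_cup [(0.68, array([0.474, 0.187, 0.04 ]))]
scene glaze_jar [(0.21, array([ 0.531, -0.027,  0.069]))]
scene weight [(0.64, array([ 0.701, -0.053,  0.037]))]
scene loop_tool [(0.78, array([0.491, 0.11 , 0.006]))]
scene knife [(0.68, array([ 0.491, -0.17 ,  0.008]))]
side lid [(0.96, array([ 0.511, -0.014,  0.067]))]
side small_bowl [(0.94, array([ 0.516, -0.268,  0.024]))]
side test_cup [(0.68, array([0.478, 0.193, 0.042]))]
side glaze_jar [(0.79, array([0.661, 0.072, 0.069]))]
side weight [(0.54, array([ 0.689, -0.042,  0.04 ]))]
side loop_tool [(0.76, array([0.477, 0.117, 0.006]))]
side knife []
```

View pics/two3.png

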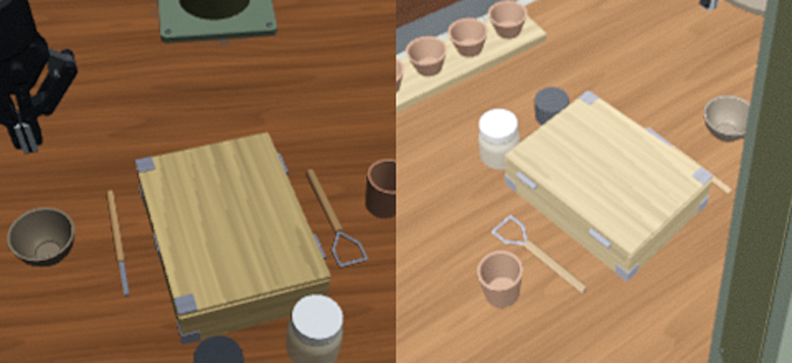

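The lid lies flush on the case in both views, the surrounding things are in place, and the arm is clear. I'm handing in.

```bash
python3 -c "
from cell import arm; print(arm.close_job())"
```

```text
the job is handed in; nothing more can be done
None
```

The case is closed, and I handed the job in at about 14 s of the 54 s allowed. With the fingers shut, I pushed the upright flap down to its stop first. I then went over the lid and pushed it from outside until it was shut.

**Force and height at the stops:**
- **Flap:** the tips stopped at z = 50.8 mm with about 11 N vertical, against an expected top face of 51 mm. The picture shows it flat.
- **Lid:** the tips stopped at z = 69.8 mm with about 22 N vertical, against an expected 70 mm. Both cameras show it level on the case.

**Things around the case:** the bowl, cup, weight, jar, knife and loop tool look unmoved. Where the trained networks saw them both before and after, they agree to about 15 mm, which is coarser than their stated 4 mm. The pictures show nothing shifted.

**Checks that failed or disagreed:**
- After the lid shut, the network mistook the lid for the jar in the scene camera, with confidence 0.21. The side camera and the picture show the jar in its place.
- The side camera did not find the knife, but the scene camera did.
- The stick and rib inside can't be seen now that the case is shut. Nothing pressed on them beyond the flap reaching its own stop.

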